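Lock the lid on the bench chopper and switch it on

TASK

Put the lid on the bowl of the bench chopper with its two lugs in the two gaps of the bowl's rim, push it well down against the spring and only then give it about a quarter turn clockwise (seen from above) until it locks, so that the lid springs up into its catch when let go. Only when the lid is locked, throw the switch lever beside the bowl all the way over to its far side. Leave the cake tin, turntable, loaf pan and wooden spoon where they are.

Things in the scene. Friction and masses are not known exactly. Their poses are not given: they have to be found in the camera images.
- chopper: Bench chopper, fixed. White motor housing (190 mm in x, y from -195 to +95 mm, top at 60 mm) carrying a round open steel bowl, 152 mm outside, wall 6 mm, rim top 165.5 mm above the counter, and at its right a switch lever. Origin: on the counter under the bowl's axis; unturned, x points away from the robot, y left, z up. The bowl's rim is a bayonet of two equal halves with inward tabs (inner radius 58.5 mm).
- gap (a point): Middle of one of the two gaps between the tabs, 63 mm from the bowl's axis, 150 mm above the counter, 80 degrees (1.40 rad) anticlockwise (from above) of the chopper's +x axis; the other gap is opposite. Each is 40 degrees wide, so a lug has about 10 degrees of play either way. Clockwise of the gap lies a 46 degree lip: a lug passes under it only when pushed down 8 mm or more from its rest height.
- catch (a point): Middle of one of the two catch pockets, 63 mm from the bowl's axis along the chopper's +x, 150 mm above the counter; the other is opposite, on -x. Past the lip, the lug can rise 7.5 mm again in this pocket, 28 degrees wide (lug play about 4 degrees either way), and an end stop lies beyond. The lid is locked with its lugs here: lid x along chopper x, either way round. Axes as the chopper's.
- mouth (a point): On the bowl's axis, 150 mm above the counter, axes as the chopper's: height of the lid's underside when it rests in the gaps, unpressed, on the black sprung seal ring in the bowl. The ring gives 14 mm at most and pushes up with 6 N at rest, 12 N at the bottom. A locked lid stands about 0.5 mm below this height; a lid with its lugs on top of the tabs stands 15 mm too high.
- lid: White plastic lid, about 0.25 kg, loose, right way up. Disc 110 mm wide, 12 mm thick; two opposite lugs along +x and -x reach 67 mm from the axis, 20 mm wide, 10 mm thick, flush with the underside. On top a boss 68 mm wide up to 16 mm, then an upright grip bar 64 mm long along the lug line (x), 18 mm thick (y), from 16 to 66 mm above the underside. Origin: centre of the underside. Same when turned half round.
- switch (a joint): Angle of the switch lever, rad: 0 is off, leaning 0.5 rad towards the chopper's -x side, which faces the robot (starts at 0 to 0.15); 1.0 is fully on, leaning 0.5 rad towards +x. It stays where it is left and moves with about 1 N at the ball.
- switch_tip (a point): Centre of the 26 mm black ball on the switch lever, a 10 mm rod, 80 mm from pivot to ball centre. The pivot lies at x = 0, y = -145 mm, 82 mm above the counter in the chopper's frame, on a grey block 70 mm (x) by 50 mm whose top is 85 mm above the counter.
- cake_tin: Bystander: white enamel round cake tin, 170 mm across, 80 mm high; origin at the centre of its underside.
- turntable: Bystander: lime plastic cake turntable, 180 mm across, 32 mm high; origin at the centre of its underside.
- loaf_pan: Bystander: aluminium loaf pan, 100 x 200 mm (its y), 60 mm high; origin at the centre of its underside.
- spoon: Bystander: wooden spoon, 260 mm long along its x, lying on the counter; origin under its middle.
Things that resemble listed ones, but are neither listed nor needed, are in the scene too. What is meant by the lid is not pink or turquoise, and is the larger of those in its own colour.

How it is judged:
By the outcome, as a careful person would: the job done as asked, in the order asked, and still so for the second after the job is handed in, with the robot touching nothing.
It also fails if it takes over 56 s, if anything falls off the work surface, if the arm or the gripper's body presses on something with over 40 N, if the wrist force passes 120 N, or if a joint passes its speed limit or range.

ROBOT

A 7-joint arm with a two-finger parallel gripper is mounted at the origin on the work surface. World frame = base frame: x ahead of the robot, y to its left, z up, the work surface at z = 0. Lengths are in m, angles in rad, forces in N, time in s.
With the tool pointing down it reaches from about 0.4 to 0.85 m from the base axis. Payload 4.5 kg.
Tool frame: the origin (TCP) lies at the very end of the fingers, on their centre line; the grasp point (between the pads) lies 19 mm behind it; z points along the fingers, y is the line along which they close (so a half turn about z gives the same grasp; the last joint's range is limited). The gripper opens to 88 mm and grips with 3 to 60 N. Pads are 18 mm wide; open, the fingers measure 123 mm over their backs; the gripper's body (75 mm by 187 mm) begins 45 mm behind the grasp point.
Start: joints at [-1.243, 0.689, -0.195, 1.565, 0.157, 0.902, -0.215], TCP at [0.181, 0.598, 0.239] pointing down, gripper open.
Joint ranges: [-3.01, 3.01], [-0.46, 2.08], [-1.47, 1.51], [0.13, 2.56], [-1, 4.14], [0.04, 2.09], [-2.66, 2.66]. Speed limits (rad/s): [2.57, 2.57, 3.14, 3.14, 3.14, 3.14, 3.14].

INTERFACE

Orientations are given as a unit quaternion [x, y, z, w].
In Python, from plant import r gives the robot as it stands. The module is installed in compiled form; this text tells all that it offers.
- The arm moves only by the tool step_arm, never from a script. Its argument "increments" is a list of rows, each a list of 2 entries, a list of its own where there are three numbers: the shift along the world's x, y, z in cm, then the turn, a rotation vector about the world's x, y, z in degrees. A call has exactly 10 rows; each row shifts and turns the commanded pose from where the row before left it; what a row does not reach is not made up. A row lasts 1/10 s, in which the tool goes at most 50 mm and 8.59 degrees, less where a joint would pass 70% of its speed; a pose out of reach is approached as far as the arm can. A call is refused whole if a number of a shift passes 5 or a number of a turn 8.59, either way. A call with a gripper value outside its range is refused whole. "fingers" is the opening, from 0 (shut) to 1 (fully open), set as the call begins (left out, the last holds). The fingers move at their own pace and stop on an object; "grip_force" is the grip in N (left out, the last holds). Time passes only in rows, so rows that do not move let the fingers close, or fill a call up. It gives the time, the measured TCP pose, the force, the opening and the grip force at its end, in the units of the state.
- r.get_state(): the state, without advancing time (a new reading comes with each control period).
- r.snapshot(name): name is "scene" or "top"; returns (picture, depth): 480x640x3 uint8, red, green, blue; 480x640 float32, m along the optical axis (not along the pixel's ray), 0 where there is no reading.
- r.calibration(name): a dict with "fov_y" (degrees; the focal length in pixels is half the picture's height over the tangent of half this angle, whatever the lens; pixels are square), "cx", "cy" (the principal point, pixels), "k1" (the pictures are not rectified: a ray, as slopes to the right and down, at radius r is drawn at 1 + k1 r^2 times it, then the intrinsics apply), "R" (3x3) and "t" (3): a world point X has camera coordinates R X + t. Camera axes: x right, y down, z forward; pixel columns grow to the right and rows downward; lengths in m; the calibration is good to about 2 mm. A picture is of the moment at which its call begins. calibration takes no time and is no camera call.
- r.finish_job(): hands the job in; it is judged then, once.
The state is a dict: "clock": time; "q": joint angles; "qd": joint speeds; "joint_torque": joint torques, N m; "tool_pos": TCP position; "eef_rot": TCP orientation; "contact_force": force on the tool from outside, world axes, zero at the start; "moment": the same for the moment, N m; "opening": opening from 0.0 (shut) to 1.0 (fully open); "finger_force": force on a finger pad.
Only numpy, scipy, OpenCV 4.12 (cv2) and the standard library are available. Lean on these libraries where they do the work, as an engineer would, in place of code of your own. Each camera call takes 0.05 s, during which the arm holds its last target. There are 200 camera calls.

## Working session

There is one attempt and no reset: what is moved stays moved. The work goes in short steps, Python scripts to look and compute and a tool call to move; the robot and the scene stay as the last step left them, time stands still between calls to the robot, and variables do not carry over. Pictures are saved under pics/ and viewed, at most 10 in all, crops included, and the job is handed in when it is done.

Besides the shell and the picture viewer there is one more tool, called after "Call:" as name(argument=value, ...), one argument or row to a line, values as JSON. step_arm: Moves the arm, as the interface text tells. Its arguments: {"type":"object","properties":{"increments":{"type":"array","items":{"type":"array"}},"fingers":{"type":"number"},"grip_force":{"type":"number"}},"required":["increments"]}

```bash
mkdir -p pics
cat > h.py <<'E'
import numpy as np, cv2
from plant import r
def snap(n):
    p,d=r.snapshot(n); return p,d
def save(p,name): cv2.imwrite('pics/'+name,cv2.cvtColor(p,cv2.COLOR_RGB2BGR))
def cam(n):
    c=r.calibration(n); f=240/np.tan(np.radians(c['fov_y']/2))
    return f,c['cx'],c['cy'],c['k1'],np.array(c['R']),np.array(c['t'])
def rays(n,u,v):
    f,cx,cy,k,R,t=cam(n)
    x=(np.asarray(u,float)-cx)/f;y=(np.asarray(v,float)-cy)/f
    a,b=x.copy(),y.copy()
    for _ in range(10):
        s=1+k*(a*a+b*b);a,b=x/s,y/s
    return np.stack([a,b,np.ones_like(a)],-1),R,t
def world(n,u,v,depth):
    d,R,t=rays(n,u,v); return (d*np.asarray(depth)[...,None]-t)@R
def atz(n,u,v,z):
    d,R,t=rays(n,u,v); d=d@R; c=-t@R
    return c+d*((z-c[2])/d[...,2])[...,None]
def pix(n,X):
    f,cx,cy,k,R,t=cam(n); p=np.asarray(X)@R.T+t; x=p[...,0]/p[...,2];y=p[...,1]/p[...,2]
    s=1+k*(x*x+y*y); return np.stack([f*x*s+cx,f*y*s+cy],-1)
E
python3 - <<'E'
from h import *
for n in('scene','top'):
    p,d=snap(n); save(p,n+'0.png'); np.save(n+'d.npy',d); np.save(n+'p.npy',p)
    f,cx,cy,k,R,t=cam(n); print(n,f,cx,cy,k,-t@R,R[2])
s=r.get_state(); print(s['clock'],s['eef_rot'],s['opening'])
E
```

```text
scene 484.1308392062064 311.5959940875036 238.53228671496694 -0.03301199073468519 [ 0.97159941 -0.54449453  1.07825191] [-0.31505368  0.45555286 -0.832594  ]
top 455.32372154724015 318.8243890447335 248.43886622904117 -0.10204089696092424 [ 0.38038197 -0.03313209  1.15020232] [ 0.17829988  0.02212905 -0.98372733]
0.1 [ 1.46340949e-01  9.89233884e-01 -8.04634392e-04 -4.31877324e-05] 1.0009845979420737
```

View pics/scene0.png

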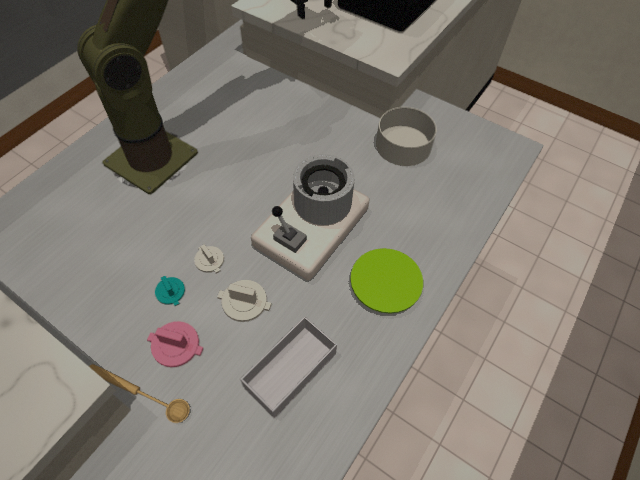

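View pics/top0.png

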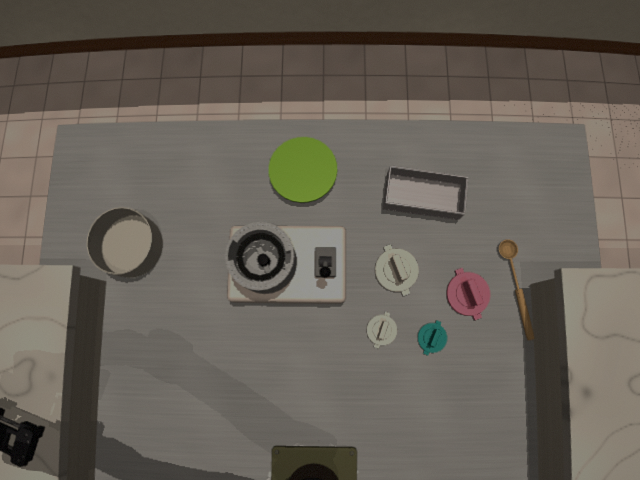

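Candidates in the top picture: large white (397,270), small white (382,330), pink (469,294) and turquoise (433,338). By the description it is the large white one. I'll check that in a crop alongside the chopper.

Run:
```python
from h import *
p=np.load('topp.npy');d=np.load('topd.npy')
a=p[235:305,360:430];b=p[215:305,220:350]
A=cv2.resize(a,None,fx=5,fy=5,interpolation=2)
B=cv2.resize(b,None,fx=3.4,fy=3.4,interpolation=2)
C=np.zeros((360,800,3),np.uint8);C[:350,:350]=A;h,w=B.shape[:2];C[:h,355:355+w]=B
save(C,'crop1.png')
v,u=np.mgrid[0:480,0:640]
W=world('top',u,v,d);ok=d>0
m=ok&(u>365)&(u<430)&(v>240)&(v<302)
for lo,hi in((.055,.075),(.005,.02)):
    q=W[m&(W[...,2]>lo)&(W[...,2]<hi)]
    rc=cv2.minAreaRect((q[:,:2]*1000).astype(np.float32)); print('lid',lo,len(q),q.mean(0),rc)
q=W[m&(W[...,2]>.055)];ev,V=np.linalg.eigh(np.cov(q[:,:2].T));print('bar',V[:,1],np.degrees(np.arctan2(V[1,1],V[0,1])),np.median(q[:,2]))
m=ok&(u>215)&(u<355)&(v>215)&(v<310)
q=W[m&(W[...,2]>.158)&(W[...,2]<.172)]
print('rim',len(q),cv2.minEnclosingCircle((q[:,:2]*1000).astype(np.float32)),np.median(q[:,2]))
q=W[m&(W[...,2]>.052)&(W[...,2]<.068)]
print('housing',len(q),cv2.minAreaRect((q[:,:2]*1000).astype(np.float32)))
q=W[m&(W[...,2]>.13)&(W[...,2]<.18)&(u>305)];print('ball',len(q),q.mean(0) if len(q) else 0)
```

```text
lid 0.055 214 [ 0.53311087 -0.20303234  0.06574545] ((533.5868530273438, -203.4970245361328), (64.15702056884766, 18.275602340698242), 20.395851135253906)
lid 0.005 1296 [ 0.53170442 -0.20251304  0.01289933] ((532.2718505859375, -202.87966918945312), (148.66368103027344, 151.5628204345703), 88.30675506591797)
bar [-0.93532499 -0.35378972] -159.28071250455704 0.06612274661223813
rim 1474 ((534.3759155273438, 79.8768081665039), 117.80511474609375) 0.1656798177535017
housing 4463 ((541.5324096679688, 70.54622650146484), (187.77781677246094, 286.79547119140625), 0.20547707378864288)
ball 108 [ 0.5074512  -0.02355383  0.16337079]
```

View pics/crop1.png

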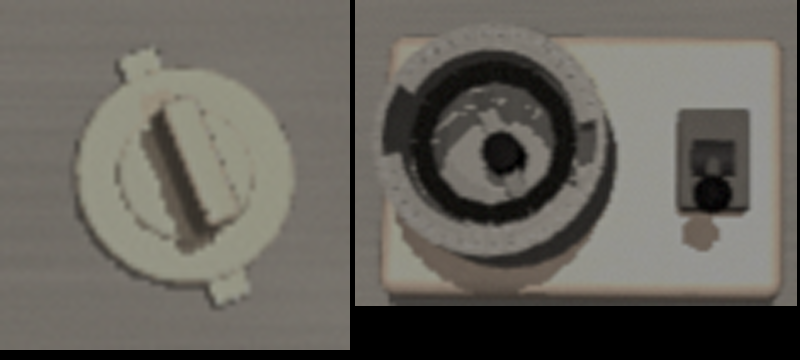

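The crop confirms the large white lid (397,270), with its bar at about 20°. The bowl gaps are at crop left (397,120) and right (588,140), and the lever leans towards the robot. Next I'll refine the bowl axis and chopper yaw.

Run:
```python
from h import *
from scipy.optimize import least_squares as ls
p=np.load('topp.npy')
v,u=np.mgrid[0:480,0:640]
for n in('top','scene'):
    d=np.load(n+'d.npy');W=world(n,u,v,d);ok=d>0
    q=W[ok&(abs(W[...,0]-.5415)<.1)&(abs(W[...,1]-.1205)<.1)&(W[...,2]>.161)&(W[...,2]<.170)]
    c=q[:,:2].mean(0)
    for it in range(4):
        a=np.arctan2(*(q[:,:2]-c).T[::-1]);rr=np.hypot(*(q[:,:2]-c).T)
        b=((a+np.pi)/(2*np.pi)*36).astype(int)
        o=np.array([q[(b==i)][np.argmax(rr[b==i])][:2] for i in range(36) if (b==i).any()])
        f=ls(lambda x:np.hypot(*(o-x[:2]).T)-x[2],[*c,.076],loss='soft_l1',f_scale=.001).x;c=f[:2]
    a=np.degrees(np.arctan2(*(q[:,:2]-c).T[::-1]));rr=np.hypot(*(q[:,:2]-c).T)
    # inner tab coverage: points at r 60-67 by angle
    s=(rr>.060)&(rr<.067);h,_=np.histogram(a[s],72,(-180,180))
    print(n,f,np.median(q[:,2]));print(h)
    m=ok&(abs(W[...,0]-.5415)<.12)&(W[...,1]>-.1)&(W[...,1]<.24)&(W[...,2]>.054)&(W[...,2]<.066)
    print(cv2.minAreaRect((W[m][:,:2]*1000).astype(np.float32)))
    m=ok&(abs(W[...,0]-.533)<.08)&(abs(W[...,1]+.203)<.08)&(W[...,2]>.06)&(W[...,2]<.07)
    print('bar',cv2.minAreaRect((W[m][:,:2]*1000).astype(np.float32)))
    m=ok&(abs(W[...,0]-.533)<.08)&(abs(W[...,1]+.203)<.08)&(W[...,2]>.007)&(W[...,2]<.015)
    print('disc',cv2.minEnclosingCircle((W[m][:,:2]*1000).astype(np.float32)))
```

```text
top [0.54290585 0.12093611 0.07582034] 0.16574583645654237
[ 7  8  8  8  9  7  8  8  9  8  8  8  0  0  0  0  0  0  0  1  9  6  7  6
  8  8  9  8  9  7  8  8  8  8  5  9  6  7  7  8  7  6  9  8  7  8  7  7
  0  0  0  0  0  0  0  1  7  6  8  7  7 10  6  8  7  8  8  9  7 10  8  8]
((542.0298461914062, 70.28215026855469), (186.94459533691406, 285.43829345703125), 0.013024562038481236)
bar ((533.556396484375, -203.44717407226562), (64.10845184326172, 18.168476104736328), 19.94285774230957)
disc ((532.5061645507812, -222.01734924316406), 78.62213134765625)
scene [0.54426198 0.12156762 0.07678658] 0.16623211414512948
[3 5 4 4 4 6 4 3 7 7 3 8 2 0 0 0 0 0 0 1 5 3 4 6 6 5 7 6 6 5 8 5 4 6 6 6 6
 4 5 4 5 5 4 6 4 6 5 3 1 0 0 0 0 0 0 0 5 5 6 5 5 6 4 3 5 6 3 6 4 3 5 3]
((545.5780639648438, 71.04724884033203), (290.1595764160156, 187.89146423339844), 89.66580200195312)
bar ((534.4693603515625, -204.16639709472656), (64.24911499023438, 20.377243041992188), 22.79825782775879)
disc ((538.4961547851562, -213.19862365722656), 68.47151184082031)
```

Call:
step_arm(
  increments=[
    [[2.5,-3.6,0.6],[0,0,-7]],
    [[2.5,-3.6,0.6],[0,0,-7]],
    [[2.5,-3.6,0.6],[0,0,-7]],
    [[2.5,-3.6,0.6],[0,0,-7]],
    [[2.5,-3.6,0.6],[0,0,-7]],
    [[2.5,-3.6,0.6],[0,0,-7]],
    [[2.5,-3.6,0.6],[0,0,-7]],
    [[2.5,-3.6,0.6],[0,0,-7]],
    [[2.5,-3.6,0.6],[0,0,-7]],
    [[2.5,-3.6,0.6],[0,0,-7]],
  ],
  fingers=1,
)

```text
clock: 1.1
tool_pos: [0.4315, 0.2366, 0.2989]
eef_rot: [0.689, 0.725, -0.0, -0.0]
contact_force: [1.3, 0.3, 0.4]
opening: 1.002
finger_force: 0.0
```

Call:
step_arm(
  increments=[
    [[1,-4.4,0],[0,0,-7.3]],
    [[1,-4.4,0],[0,0,-7.3]],
    [[1,-4.4,0],[0,0,-7.3]],
    [[1,-4.4,0],[0,0,-7.3]],
    [[1,-4.4,0],[0,0,-7.3]],
    [[1,-4.4,0],[0,0,-7.3]],
    [[1,-4.4,0],[0,0,-7.3]],
    [[1,-4.4,0],[0,0,-7.3]],
    [[1,-4.4,0],[0,0,-7.3]],
    [[0,0,0],[0,0,-7]],
  ],
)

```text
clock: 2.1
tool_pos: [0.5207, -0.1657, 0.2991]
eef_rot: [0.985, 0.17, 0.0, 0.003]
contact_force: [-0.5, 1.0, 0.9]
opening: 1.001
finger_force: 0.0
```

Call:
step_arm(
  increments=[
    [[0.5,-1.3,-3],[0,0,0.8]],
    [[0.5,-1.3,-3],[0,0,0]],
    [[0.3,-1.2,-3],[0,0,0]],
    [[0,0,-3],[0,0,0]],
    [[0,0,-3],[0,0,0]],
    [[0,0,-2.5],[0,0,0]],
    [[0,0,-2],[0,0,0]],
    [[0,0,-0.5],[0,0,0]],
    [[0,0,0],[0,0,0]],
    [[0,0,0],[0,0,0]],
  ],
)

```text
clock: 3.1
tool_pos: [0.5345, -0.1961, 0.0995]
eef_rot: [0.983, 0.185, 0.001, 0.0]
contact_force: [-0.2, -0.4, 0.0]
opening: 1.001
finger_force: 0.0
```

Run:
```python
from h import *
p,d=snap('top')
s=r.get_state();print(s['tool_pos'],s['eef_rot'],s['q'])
u,v=pix('top',np.array([.5338,-.2036,.066])).astype(int);print(u,v)
A=cv2.resize(p[v-50:v+50,u-50:u+50],None,fx=4,fy=4,interpolation=2)
p,d=snap('scene');u,v=pix('scene',np.array([.5338,-.2036,.066])).astype(int)
B=cv2.resize(p[v-50:v+50,u-50:u+50],None,fx=4,fy=4,interpolation=2)
save(np.hstack([A,B]),'crop2.png')
```

```text
[ 0.53468516 -0.19608726  0.09979412] [9.82825636e-01 1.84533888e-01 8.33465371e-04 5.65340613e-04] [ 0.09626666  0.84387455  0.30403976  1.86348356 -0.48043217  0.50473013
 -0.4702412 ]
399 266
```

View pics/crop2.png

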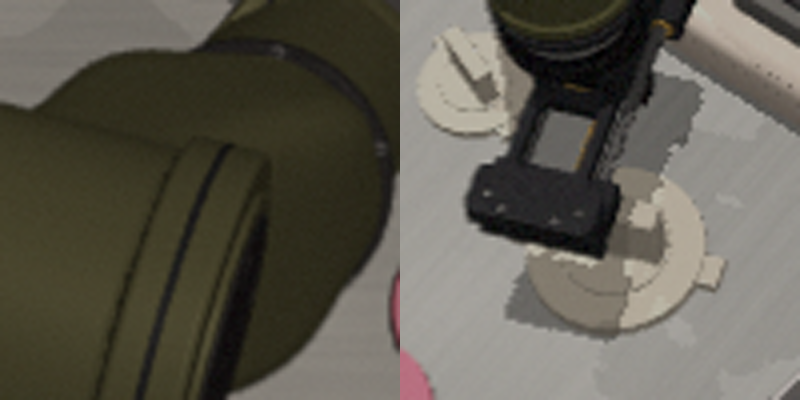

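The gripper is above the lid, straddling the bar and still 7.5 mm short in y. Correct that, go down and grip.

Call:
step_arm(
  increments=[
    [[-0.1,-0.75,0],[0,0,-0.8]],
    [[0,0,0],[0,0,0]],
    [[0,0,-1.2],[0,0,0]],
    [[0,0,-1.2],[0,0,0]],
    [[0,0,-1.2],[0,0,0]],
    [[0,0,-1.2],[0,0,0]],
    [[0,0,-1.2],[0,0,0]],
    [[0,0,-1.2],[0,0,0]],
    [[0,0,-0.2],[0,0,0]],
    [[0,0,0],[0,0,0]],
  ],
)

```text
clock: 4.2
tool_pos: [0.5327, -0.2032, 0.0242]
eef_rot: [0.984, 0.178, -0.0, -0.0]
contact_force: [-0.3, -0.0, -0.1]
opening: 0.997
finger_force: 0.0
```

Call:
step_arm(
  increments=[
    [[0,0,0],[0,0,0]],
    [[0,0,0],[0,0,0]],
    [[0,0,0],[0,0,0]],
    [[0,0,0],[0,0,0]],
    [[0,0,0],[0,0,0]],
    [[0,0,0],[0,0,0]],
    [[0,0,0],[0,0,0]],
    [[0,0,0],[0,0,0]],
    [[0,0,0],[0,0,0]],
    [[0,0,0],[0,0,0]],
  ],
  fingers=0,
  grip_force=50,
)

```text
clock: 5.2
tool_pos: [0.5331, -0.2035, 0.0247]
eef_rot: [0.984, 0.178, 0.0, 0.0]
contact_force: [0.7, 0.1, -1.2]
opening: 0.199
finger_force: 50.0
```

Call:
step_arm(
  increments=[
    [[0,0,1],[0,0,0]],
    [[0,0,2],[0,0,0]],
    [[0,0,2.4],[0,0,0]],
    [[0,0,2.4],[0,0,0]],
    [[0,0,2.4],[0,0,0]],
    [[0,0,2.4],[0,0,0]],
    [[0,0,2.4],[0,0,0]],
    [[0,0,2.4],[0,0,0]],
    [[0,0,2.4],[0,0,0]],
    [[0,0,2.4],[0,0,0]],
  ],
)

```text
clock: 6.2
tool_pos: [0.5321, -0.2027, 0.2479]
eef_rot: [0.984, 0.178, -0.0, -0.0]
contact_force: [0.3, -0.2, -2.5]
opening: 0.2
finger_force: 50.0
```

Call:
step_arm(
  increments=[
    [[0.1,3,0.2],[0,0,6]],
    [[0.1,3,0],[0,0,6]],
    [[0.1,3,0],[0,0,6]],
    [[0.1,3,0],[0,0,6]],
    [[0.1,3,0],[0,0,6]],
    [[0.1,3,0],[0,0,6]],
    [[0.1,3,0],[0,0,6]],
    [[0.1,3,0],[0,0,6]],
    [[0.1,3,0],[0,0,6]],
    [[0.1,3,0],[0,0,6]],
  ],
)

```text
clock: 7.2
tool_pos: [0.542, 0.0977, 0.249]
eef_rot: [0.762, 0.647, -0.001, -0.0]
contact_force: [-0.4, 0.3, -2.9]
opening: 0.203
finger_force: 50.0
```

Call:
step_arm(
  increments=[
    [[0.1,1.2,0],[0,0,-0.7]],
    [[0,1.1,0],[0,0,0]],
    [[0,0,-1],[0,0,0]],
    [[0,0,-1],[0,0,0]],
    [[0,0,-1],[0,0,0]],
    [[0,0,-1],[0,0,0]],
    [[0,0,0],[0,0,0]],
    [[0,0,0],[0,0,0]],
    [[0,0,0],[0,0,0]],
    [[0,0,0],[0,0,0]],
  ],
)

```text
clock: 8.2
tool_pos: [0.5444, 0.1198, 0.2092]
eef_rot: [0.767, 0.641, 0.001, 0.0]
contact_force: [-0.1, 0.4, -2.5]
opening: 0.199
finger_force: 50.0
```

Run:
```python
from h import *
p,d=snap('scene')
s=r.get_state();print(s['tool_pos'],s['eef_rot'],s['q'])
v,u=np.mgrid[0:480,0:640];W=world('scene',u,v,d)
c=np.array([.5432,.1211]);rr=np.hypot(W[...,0]-c[0],W[...,1]-c[1])
m=(d>0)&(rr<.08)&(W[...,2]>.186)&(W[...,2]<.196)
q=W[m];print(len(q),q.min(0),q.max(0))
np.save('q.npy',q)
u,v=pix('scene',np.array([.5432,.1211,.18])).astype(int)
save(cv2.resize(p[v-50:v+50,u-60:u+60],None,fx=5,fy=5,interpolation=2),'crop3.png');print(u,v)
# project expected lug outer ends
for a in(80,260):
  for da in(-8.6,8.6):
    t=np.radians(a+da);print(a,(pix('scene',np.array([c[0]+.067*np.cos(t),c[1]+.067*np.sin(t),s['tool_pos'][2]-.0147]))-[u-60,v-50])*5)
```

```text
[0.54427438 0.11982248 0.20917181] [7.67340963e-01 6.41239104e-01 4.65578575e-04 2.05092481e-04] [-0.40646133  0.64436603  0.17883246  1.81754295 -0.16800925  0.69332462
 -0.31190205]
226 [0.49113083 0.05454184 0.18605435] [0.60030469 0.17387888 0.19599769]
322 172
80 [413.51933777 174.85590885]
80 [384.04810355 153.69173553]
260 [193.07822815 296.86397934]
260 [222.60070461 319.98584352]
```

View pics/crop3.png

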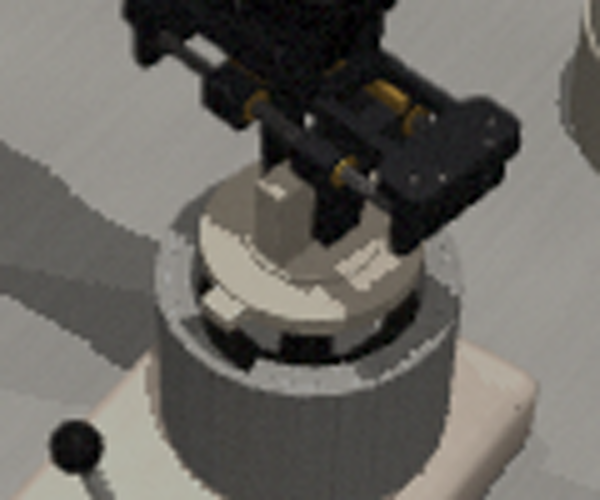

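The lug near crop (215,310) lines up with the right gap at about (240,345). I'll centre by about 1 mm and lower to just inside the rim.

Call:
step_arm(
  increments=[
    [[-0.1,0.05,0],[0,0,0]],
    [[0,0,-0.5],[0,0,0]],
    [[0,0,-0.5],[0,0,0]],
    [[0,0,-0.5],[0,0,0]],
    [[0,0,-0.5],[0,0,0]],
    [[0,0,-0.3],[0,0,0]],
    [[0,0,-0.3],[0,0,0]],
    [[0,0,-0.2],[0,0,0]],
    [[0,0,0],[0,0,0]],
    [[0,0,0],[0,0,0]],
  ],
)

```text
clock: 9.25
tool_pos: [0.5431, 0.1203, 0.1808]
eef_rot: [0.767, 0.641, 0.0, 0.0]
contact_force: [0.9, 0.8, -2.4]
opening: 0.2
finger_force: 50.0
```

Already below tab height with no contact force, so the lugs are in the gaps. Press down.

Call:
step_arm(
  increments=[
    [[0,0,-0.3],[0,0,0]],
    [[0,0,-0.3],[0,0,0]],
    [[0,0,-0.3],[0,0,0]],
    [[0,0,-0.2],[0,0,0]],
    [[0,0,-0.2],[0,0,0]],
    [[0,0,-0.2],[0,0,0]],
    [[0,0,-0.2],[0,0,0]],
    [[0,0,-0.1],[0,0,0]],
    [[0,0,0],[0,0,0]],
    [[0,0,0],[0,0,0]],
  ],
)

```text
clock: 10.25
tool_pos: [0.5431, 0.1203, 0.1634]
eef_rot: [0.767, 0.641, 0.0, 0.0]
contact_force: [-2.2, -0.0, 7.0]
opening: 0.201
finger_force: 50.0
```

Call:
step_arm(
  increments=[
    [[0,0,-0.1],[0,0,0]],
    [[0,0,-0.05],[0,0,0]],
    [[0,0,0],[0,0,0]],
    [[0,0,0],[0,0,-5]],
    [[0,0,0],[0,0,-5]],
    [[0,0,0],[0,0,-5]],
    [[0,0,0],[0,0,-5]],
    [[0,0,0],[0,0,0]],
    [[0,0,0],[0,0,0]],
    [[0,0,0],[0,0,0]],
  ],
)

```text
clock: 11.25
tool_pos: [0.5444, 0.1205, 0.1623]
eef_rot: [0.867, 0.498, 0.002, 0.001]
contact_force: [-1.0, 0.1, 8.2]
opening: 0.2
finger_force: 50.0
```

```bash
python3 -c "
from h import *
s=r.get_state();print(s['tool_pos'],s['contact_force'],s['moment'],s['q'],s['eef_rot'])"
```

```text
[0.54439957 0.1204823  0.16233145] [-0.98573038  0.12516514  8.19442162] [-0.06440756  0.31664746 -0.01420859] [-0.45005048  0.72221443  0.25377541  1.86254562 -0.30223858  0.59071529
 -0.53269329] [8.67038928e-01 4.98237419e-01 1.63816597e-03 5.36670550e-04]
```

Call:
step_arm(
  increments=[
    [[-0.1,0,0],[0,0,-5]],
    [[0,0,0],[0,0,-5]],
    [[0,0,0],[0,0,-5]],
    [[0,0,0],[0,0,-5]],
    [[0,0,0],[0,0,-5]],
    [[0,0,0],[0,0,-5]],
    [[0,0,0],[0,0,-5]],
    [[0,0,0],[0,0,-5]],
    [[0,0,0],[0,0,-5]],
    [[0,0,0],[0,0,0]],
  ],
)

```text
clock: 12.25
tool_pos: [0.5435, 0.1204, 0.1623]
eef_rot: [0.992, 0.128, 0.002, 0.0]
contact_force: [0.8, 0.8, 8.3]
opening: 0.197
finger_force: 50.0
```

```bash
python3 -c "
from h import *
s=r.get_state();e=s['eef_rot'];print(s['tool_pos'],s['contact_force'],s['moment'],s['q'],e,np.degrees(2*np.arctan2(e[1],e[0])))"
```

```text
[0.54353528 0.12042662 0.16227402] [0.81002538 0.75589926 8.31166515] [0.04645306 0.29557394 0.01227318] [-0.57589999  0.75988521  0.47787326  1.87169565 -0.55640489  0.64161474
 -1.06983707] [9.91778056e-01 1.27957205e-01 1.78778769e-03 2.14291901e-04] 14.703149831973573
```

Call:
step_arm(
  increments=[
    [[0,0,0],[0,0,-4]],
    [[0,0,0],[0,0,-4]],
    [[0,0,0],[0,0,-4]],
    [[0,0,0],[0,0,-2.7]],
    [[0,0,0],[0,0,0]],
    [[0,0,0],[0,0,0]],
    [[0,0,0],[0,0,0]],
    [[0,0,0],[0,0,0]],
    [[0,0,0],[0,0,0]],
    [[0,0,0],[0,0,0]],
  ],
)

```text
clock: 13.25
tool_pos: [0.5436, 0.1203, 0.1624]
eef_rot: [1.0, 0.001, 0.002, -0.0]
contact_force: [0.0, 0.1, 7.4]
opening: 0.197
finger_force: 50.0
```

```bash
python3 -c "
from h import *
s=r.get_state();e=s['eef_rot'];print(s['tool_pos'],s['contact_force'],s['moment'],e,np.degrees(2*np.arctan2(e[1],e[0])))"
```

```text
[0.54356112 0.12033648 0.16235683] [0.03980963 0.1494906  7.43845389] [0.03491034 0.29839726 0.15253022] [ 9.99997981e-01  8.96057929e-04  1.78916554e-03 -1.86270042e-04] 0.10268085489979428
```

At 0°. Let the lid rise in the grip and see whether it catches.

Call:
step_arm(
  increments=[
    [[0,0,0.2],[0,0,0]],
    [[0,0,0.2],[0,0,0]],
    [[0,0,0.2],[0,0,0]],
    [[0,0,0.2],[0,0,0]],
    [[0,0,0.2],[0,0,0]],
    [[0,0,0.1],[0,0,0]],
    [[0,0,0.1],[0,0,0]],
    [[0,0,0.1],[0,0,0]],
    [[0,0,0],[0,0,0]],
    [[0,0,0],[0,0,0]],
  ],
)

```text
clock: 14.25
tool_pos: [0.5427, 0.1203, 0.1742]
eef_rot: [1.0, 0.001, 0.001, 0.0]
contact_force: [4.5, 0.0, 1.6]
opening: 0.204
finger_force: 50.0
```

```bash
python3 -c "
from h import *
s=r.get_state();e=s['eef_rot'];print(s['tool_pos'],s['contact_force'],s['moment'],e,np.degrees(2*np.arctan2(e[1],e[0])))"
```

```text
[0.54269703 0.12025693 0.17422887] [4.48699701 0.00492606 1.64012301] [ 0.03578347 -0.72281197  0.0195858 ] [9.99999610e-01 5.32610295e-04 6.94289373e-04 1.20967386e-04] 0.06103266213072596
```

Call:
step_arm(
  increments=[
    [[0,0,0.1],[0,0,0]],
    [[0,0,0.1],[0,0,0]],
    [[0,0,0],[0,0,0]],
    [[0,0,0],[0,0,0]],
    [[0,0,0],[0,0,0]],
    [[0,0,0],[0,0,0]],
    [[0,0,0],[0,0,0]],
    [[0,0,0],[0,0,0]],
    [[0,0,0],[0,0,0]],
    [[0,0,0],[0,0,0]],
  ],
)

```text
clock: 15.25
tool_pos: [0.5426, 0.1203, 0.1743]
eef_rot: [1.0, 0.001, 0.0, 0.001]
contact_force: [9.3, 0.4, -16.0]
opening: 0.202
finger_force: 49.9
```

It resists upward pull at exactly the locked height, so it is locked. Relax, release and rise.

Call:
step_arm(
  increments=[
    [[0,0,-0.2],[0,0,0]],
    [[0,0,0],[0,0,0]],
    [[0,0,0],[0,0,0]],
    [[0,0,0],[0,0,0]],
    [[0,0,0],[0,0,0]],
    [[0,0,0],[0,0,0]],
    [[0,0,0],[0,0,0]],
    [[0,0,0],[0,0,0]],
    [[0,0,0],[0,0,0]],
    [[0,0,0],[0,0,0]],
  ],
)

```text
clock: 16.25
tool_pos: [0.542, 0.1202, 0.1743]
eef_rot: [1.0, 0.001, 0.0, 0.0]
contact_force: [4.7, 0.2, 0.5]
opening: 0.197
finger_force: 50.0
```

Call:
step_arm(
  increments=[
    [[0,0,0],[0,0,0]],
    [[0,0,0],[0,0,0]],
    [[0,0,0],[0,0,0]],
    [[0,0,0],[0,0,0]],
    [[0,0,0],[0,0,0]],
    [[0,0,0],[0,0,0]],
    [[0,0,0],[0,0,0]],
    [[0,0,0],[0,0,0]],
    [[0,0,0],[0,0,0]],
    [[0,0,0],[0,0,0]],
  ],
  fingers=1,
)

```text
clock: 17.25
tool_pos: [0.542, 0.1202, 0.1743]
eef_rot: [1.0, 0.001, 0.0, 0.0]
contact_force: [0.5, -0.6, 0.3]
opening: 0.995
finger_force: 0.0
```

Call:
step_arm(
  increments=[
    [[0,0,1],[0,0,0]],
    [[0,0,1.5],[0,0,0]],
    [[0,0,1.5],[0,0,0]],
    [[0,0,1.5],[0,0,0]],
    [[0,0,1.5],[0,0,0]],
    [[0,0,1.5],[0,0,0]],
    [[0,0,1.5],[0,0,0]],
    [[0,0,1],[0,0,0]],
    [[0,0,0],[0,0,0]],
    [[0,0,0],[0,0,0]],
  ],
)

```text
clock: 18.25
tool_pos: [0.5418, 0.1203, 0.2841]
eef_rot: [1.0, 0.001, -0.0, -0.0]
contact_force: [-0.5, 0.5, -0.0]
opening: 1.001
finger_force: 0.0
```

Run:
```python
from h import *
p,d=snap('scene')
s=r.get_state();print(s['clock'],s['tool_pos'],s['eef_rot'],s['q'],s['opening'])
v,u=np.mgrid[0:480,0:640];W=world('scene',u,v,d)
m=(d>0)&(np.hypot(W[...,0]-.5432,W[...,1]-.1211)<.045)&(W[...,2]>.205)&(W[...,2]<.225)
q=W[m];print('bar',len(q),np.median(q[:,2]),cv2.minAreaRect((q[:,:2]*1000).astype(np.float32)))
m=(d>0)&(abs(W[...,0]-.503)<.04)&(abs(W[...,1]+.0245)<.03)&(W[...,2]>.14)&(W[...,2]<.18)
q=W[m];print('ball',len(q),q.mean(0),q.max(0))
save(cv2.resize(p[110:260,240:400],None,fx=4,fy=4,interpolation=2)[:600],'crop4.png')
```

```text
18.3 [0.54153845 0.12031988 0.28375951] [ 9.99999663e-01  6.35103064e-04 -5.14995776e-04  6.86384338e-05] [-0.70086018  0.62950106  0.69693121  1.74922422 -0.48558172  0.9435028
 -1.37472804] 1.0025923133226669
bar 213 0.21522158573157338 ((544.9382934570312, 119.78031158447266), (20.663869857788086, 64.28986358642578), 88.04490661621094)
ball 102 [ 0.513149   -0.02641529  0.16046899] [ 0.52307806 -0.01078988  0.16951097]
```

View pics/crop4.png

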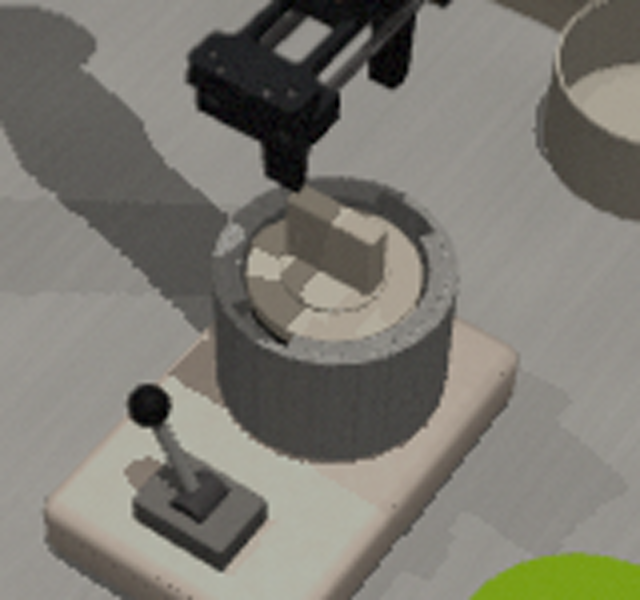

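The lid is locked: bar top at 0.2152 m (expected 0.2155), aligned with x. The lever ball is at crop (150,405), still off. Next, shut the fingers and go behind the lever.

Call:
step_arm(
  increments=[
    [[-1.1,-1.8,0],[0,0,0]],
    [[-1.1,-1.8,0],[0,0,0]],
    [[-1.1,-1.8,0],[0,0,0]],
    [[-1.1,-1.8,0],[0,0,0]],
    [[-1.1,-1.8,0],[0,0,0]],
    [[-1.1,-1.8,0],[0,0,0]],
    [[-1.1,-1.8,0],[0,0,0]],
    [[-1,-1.9,0],[0,0,0]],
    [[0,0,0],[0,0,0]],
    [[0,0,0],[0,0,0]],
  ],
  fingers=0,
  grip_force=20,
)

```text
clock: 19.3
tool_pos: [0.4549, -0.0244, 0.2839]
eef_rot: [1.0, 0.0, -0.0, -0.0]
contact_force: [1.0, 0.5, -0.4]
opening: 0.114
finger_force: 0.0
```

Call:
step_arm(
  increments=[
    [[0,0,-1.9],[0,0,0]],
    [[0,0,-1.9],[0,0,0]],
    [[0,0,-1.9],[0,0,0]],
    [[0,0,-1.9],[0,0,0]],
    [[0,0,-1.9],[0,0,0]],
    [[0,0,-1.9],[0,0,0]],
    [[0,0,-1.9],[0,0,0]],
    [[0,0,-1.5],[0,0,0]],
    [[0,0,0],[0,0,0]],
    [[0,0,0],[0,0,0]],
  ],
)

```text
clock: 20.3
tool_pos: [0.4553, -0.0241, 0.136]
eef_rot: [1.0, 0.001, -0.0, -0.0]
contact_force: [0.2, 0.2, 0.3]
opening: 0.009
finger_force: 0.0
```

Push about 9 cm in +x, slowing down towards the end.

Call:
step_arm(
  increments=[
    [[1,0,0],[0,0,0]],
    [[1,0,0],[0,0,0]],
    [[1,0,0],[0,0,0]],
    [[1,0,0],[0,0,0]],
    [[1,0,0],[0,0,0]],
    [[1,0,0],[0,0,0]],
    [[1,0,0],[0,0,0]],
    [[1,0,0],[0,0,0]],
    [[1,0,0],[0,0,0]],
    [[0,0,0],[0,0,0]],
  ],
)

```text
clock: 21.3
tool_pos: [0.5469, -0.0248, 0.1362]
eef_rot: [1.0, 0.001, 0.001, 0.0]
contact_force: [-0.5, -0.2, -1.2]
opening: 0.002
finger_force: 0.0
```

Call:
step_arm(
  increments=[
    [[0.3,0,0],[0,0,0]],
    [[0.3,0,0],[0,0,0]],
    [[0.3,0,0],[0,0,0]],
    [[0.2,0,0],[0,0,0]],
    [[0,0,0],[0,0,0]],
    [[0,0,0],[0,0,0]],
    [[0,0,0],[0,0,0]],
    [[0,0,0],[0,0,0]],
    [[0,0,0],[0,0,0]],
    [[0,0,0],[0,0,0]],
  ],
)

```text
clock: 22.3
tool_pos: [0.5561, -0.0247, 0.1363]
eef_rot: [1.0, 0.001, 0.0, 0.0]
contact_force: [0.2, -0.6, 0.0]
opening: 0.003
finger_force: 0.1
```

Call:
step_arm(
  increments=[
    [[0.1,0,0],[0,0,0]],
    [[0.1,0,0],[0,0,0]],
    [[0.1,0,0],[0,0,0]],
    [[0,0,0],[0,0,0]],
    [[0,0,0],[0,0,0]],
    [[0,0,0],[0,0,0]],
    [[0,0,0],[0,0,0]],
    [[0,0,0],[0,0,0]],
    [[0,0,0],[0,0,0]],
    [[0,0,0],[0,0,0]],
  ],
)

```text
clock: 23.3
tool_pos: [0.5588, -0.0247, 0.1362]
eef_rot: [1.0, 0.001, -0.0, 0.0]
contact_force: [-1.3, 0.4, -0.7]
opening: 0.005
finger_force: 0.8
```

Run:
```python
from h import *
p,d=snap('scene');s=r.get_state();print(s['clock'],s['tool_pos'],s['contact_force'])
save(cv2.resize(p[170:270,230:350],None,fx=5,fy=5,interpolation=2),'crop5.png')
for a in(.8,.9,1.0):
  t=a-.5;print(a,(pix('scene',np.array([.5432+.08*np.sin(t),-.0241,.082+.08*np.cos(t)]))-[230,170])*5)
```

```text
23.35 [ 0.55883558 -0.02474461  0.13619839] [-1.52709135  0.10126181 -1.04206694]
0.8 [329.77655189 259.31930617]
0.9 [342.89400908 270.30879582]
1.0 [355.49349661 281.89108974]
```

View pics/crop5.png

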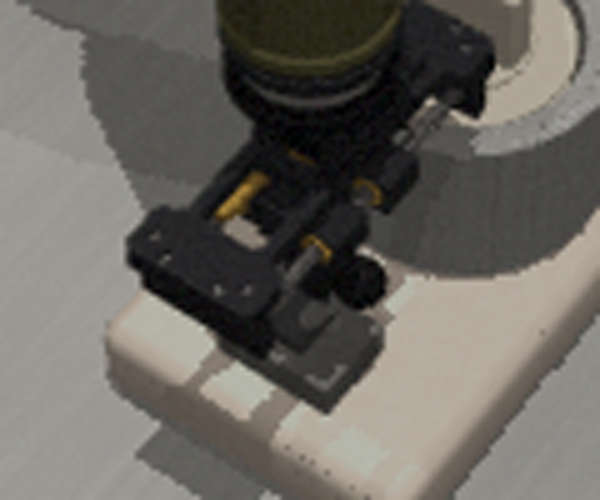

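The ball is at crop (358,280), where the fully-on position is expected. A little further to feel the stop.

Call:
step_arm(
  increments=[
    [[0.1,0,0],[0,0,0]],
    [[0.1,0,0],[0,0,0]],
    [[0,0,0],[0,0,0]],
    [[0,0,0],[0,0,0]],
    [[0,0,0],[0,0,0]],
    [[0,0,0],[0,0,0]],
    [[0,0,0],[0,0,0]],
    [[0,0,0],[0,0,0]],
    [[0,0,0],[0,0,0]],
    [[0,0,0],[0,0,0]],
  ],
)

```text
clock: 24.35
tool_pos: [0.5593, -0.0247, 0.1359]
eef_rot: [1.0, 0.0, -0.002, -0.0]
contact_force: [-6.4, 0.4, 0.5]
opening: 0.004
finger_force: 2.6
```

At the stop (6 N). Back off, rise and check.

Call:
step_arm(
  increments=[
    [[-1,0,0],[0,0,0]],
    [[-1.5,0,0],[0,0,0]],
    [[-1.5,0,0],[0,0,0]],
    [[-1.5,0,0],[0,0,0]],
    [[-1.5,0,1],[0,0,0]],
    [[-2,0,2],[0,0,0]],
    [[-2,0,3],[0,0,0]],
    [[0,0,3],[0,0,0]],
    [[0,0,2],[0,0,0]],
    [[0,0,0],[0,0,0]],
  ],
)

```text
clock: 25.35
tool_pos: [0.4535, -0.0252, 0.2488]
eef_rot: [1.0, 0.001, 0.004, 0.0]
contact_force: [-0.1, -0.6, 0.1]
opening: 0.001
finger_force: 0.0
```

Run:
```python
from h import *
p,d=snap('scene');s=r.get_state();print(s['clock'],s['tool_pos'],s['contact_force'])
save(cv2.resize(p[120:270,230:390],None,fx=4,fy=4,interpolation=2)[:600],'crop6.png')
for a in(.9,1.0):
  t=a-.5;print(a,(pix('scene',np.array([.5432+.08*np.sin(t),-.0241,.082+.08*np.cos(t)]))-[230,120])*4)
```

```text
25.4 [ 0.45251893 -0.02480012  0.24738483] [-0.19857629 -0.02209658 -0.51749768]
0.9 [274.31520727 416.24703666]
1.0 [284.39479729 425.51287179]
```

View pics/crop6.png

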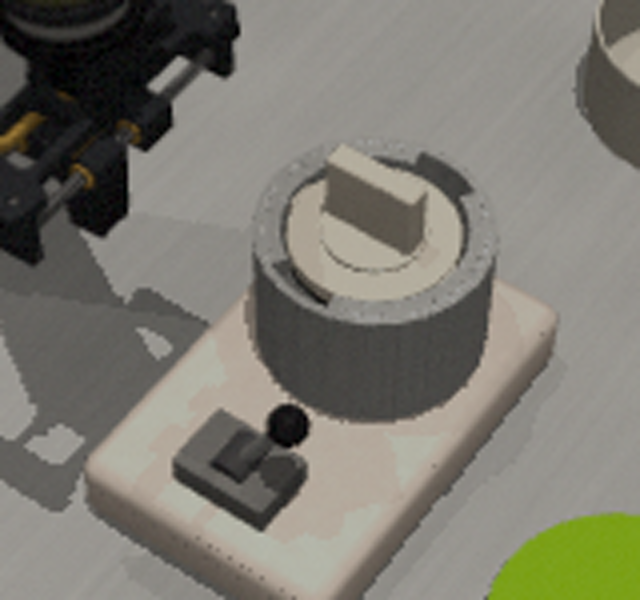

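The lid is locked, the ball is at (288,425) which is fully on, and the robot is clear. I'm handing it in.

```bash
python3 -c "
from plant import r
print(r.finish_job())"
```

```text
the job is handed in; nothing more can be done
None
```

The lid is locked in the bowl's catch, and after that the switch lever was thrown fully over. The job was handed in at about 25 s with the robot touching nothing and no contact with the cake tin, turntable, loaf pan or spoon.

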